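Measure a drawer front with a locking tape

TASK

Measure how far the blue strip is from the right-hand end of the white drawer front: pick the tape measure up by its red grip, hook its metal end over that end, and draw the case straight back along the front against its spring until its nose is level with the strip, near the strip's middle. With the case flat on the front, push the red grip down until it snaps and comes to a firm stop, so that the blade stays out, and let go. Be gentle, never bearing on the front with more than 20 N, and leave everything else where it is.

Things in the scene. Friction and masses are not known exactly. Their poses are not given: they have to be found in the camera images.
- front: white drawer front lying flat on the worktop, fixed: 320 long, 160 wide, 18 thick. Origin at its underside (worktop), under the middle of the end to be hooked, the end towards the robot's right (-y). x points out of that end: the end face is x = 0, the board fills x = -320 to 0, y = -80 to 80, z = 0 to 18. A loose bar handle lies near its other end
- mark: strip of blue masking tape stuck on top of the drawer front, across it: 100 long, 4 wide, under 1 thick. Origin at its middle, axes as those of the drawer front; it lies at x = -70 to -40 in the drawer front's frame and up to 25 to either side of its middle line
- trivet: cork trivet on which the tape measure starts, fixed: 92 by 90, 12 thick, origin at its underside
- tape: yellow and black tape measure, about 0.28 kg, standing on the trivet. Case 92 long (x), 44 wide (y), 46 high; origin at the centre of its underside, x towards the nose (front face, x = 46), z up. The flat blade, 22 wide, leaves the nose 2 to 4 above the underside and ends in the hook lip. On top, in the middle, stands the red grip, a block 26 by 26, 44 tall (z = 46 to 90), which is also the lock
- nose (a point): middle of the lower edge of the case's front face (x = 46, z = 0 in the case's frame)
- hook (a point): on the inner face (towards the case) of the blade's hook lip, 3.5 below the case's underside. The lip is a steel plate 22 wide and 3 thick that reaches 7 below the case's underside; with the blade run in, its inner face is 10 in front of the nose
- grip (a point): on the axis of the red grip, 10 below its top, the height to hold it; unlocked it is 80 above the case's underside, 34 above the case's top. A push moves it down by up to 9.5, so hold it with the fingertips at least 12 clear of the case's top. The case must stand on the board to be pushed against, which then also carries the tape's weight
- blade (a joint): how far the blade is drawn out of the case, m: 0 run in, at most 0.066 (hard stop). The spring pulls it in with 2.4 N at 0, rising by 0.4 N per 10 mm; it draws an unlocked case back to the hook as soon as the case is let go. The load on the drawer front counts all together: the push, the tape's weight of about 3 N and the hook's pull
- lock (a joint): how far the red grip is pushed down, m: 0 unlocked. A toggle: it resists up to about 6 N, gives way past 2.6 mm and then sinks by itself, damped (250 N per m/s), to a firm stop on the blade, 4.5 to 9.5 mm down, differently each time (brake wear). Only there is the blade braked: push 2 to 6 N onto the stop, then let go and it stays. Let go short of it, the spring runs the blade in first
- bar_a: a black bar handle, 120 long, loose, lying near the drawer front's far end; leave it alone
- bar_b: a second black bar handle on the worktop; leave it alone
- driver: a screwdriver with a red handle; leave it alone
- dish: a small white bowl, 90 across; leave it alone
- mug: a blue mug, 95 high; leave it alone
- jar: a glass jar with a red lid, 110 high; leave it alone
- screwbox: a small cardboard box, 80 by 60 by 35; leave it alone
There are look-alikes about, which are no part of the job. There is more than one size of the tape; the job needs the smallest.

How it is judged:
On the way, in this order (a step that is already met when the one before it is completed fails the run):
1. the hook has caught the end of the drawer front and the blade is being drawn out against its spring, still unlocked (x of hook in the frame of front between -0.002 and 0.003 m and value of joint blade above 0.008 m and value of joint lock below 0.002 m and contact force between blade and front above 1 N), for 0.05 s.
2. the case, at the strip, is locked (x of hook in the frame of front between -0.002 and 0.003 m and z of hook in the frame of front below 0.0165 m and x of nose in the frame of mark between -0.004 and 0.004 m and y of nose in the frame of mark between -0.025 and 0.025 m and value of joint lock above 0.0038 m), for 0.2 s.
At the end, for the whole second after the job is handed in: blade out and locked (grip down over 3.8 mm); hook lip against the end face (-2 to 3 mm); nose level with the strip within 4 mm, within 25 mm of its middle; case flat on the front, square within 0.10 rad, at rest, released (all of step 2 and angle between the x axis of tape and the x axis of front, either way round below 0.1 rad and angle between tape's own z axis and vertical below 0.05 rad and z of nose in the frame of front below 0.0215 m and value of joint blade above 0.02 m and linear speed of tape below 0.01 m/s and velocity of joint blade below 0.002 m/s and contact force between the fingers and tape below 0.1 N); the robot touches nothing.
It fails at once if the tape measure bears on the drawer front with more than 20 N (contact force between tape and front above 20 N).
It fails at once if the robot bears on the drawer front itself with more than 5 N (contact force between any of the arm, the fingers and front above 5 N).
It fails at once if a bystander is shifted by more than 15 mm (distance of any of bar_a, bar_b, driver, dish, mug, jar, screwbox from where it was at the start of the episode above 0.015 m).
It also fails if it takes over 61 s, if anything falls off the work surface, if the arm or the gripper's body presses on something with over 40 N, if the wrist force passes 120 N, or if a joint passes its speed limit or range.

ROBOT

A 6-joint arm with a two-finger parallel gripper is mounted at the origin on the work surface. World frame = base frame: x ahead of the robot, y to its left, z up, the work surface at z = 0. Lengths are in m, angles in rad, forces in N, time in s.
With the tool pointing down it reaches from about 0.375 to 0.975 m from the base axis. Payload 3.8 kg.
Tool frame: the origin (TCP) lies midway between the tips of the shut fingers; the grasp point (between the pads) lies 19 mm behind it; z points along the fingers, y is the line along which they close (so a half turn about z gives the same grasp; the last joint's range is limited). The gripper opens to 88 mm and grips with 3 to 60 N. Pads are 18 mm wide; open, the fingers measure 123 mm over their backs; the gripper's body (75 mm by 187 mm) begins 45 mm behind the grasp point.
Start: joints at [-1.147, 0.264, 1.604, -0, 1.274, -0.037], TCP at [0.3, -0.605, 0.239] pointing down, gripper open.
Joint ranges: [-2.63, 2.63], [-0.94, 2.18], [0.31, 2.57], [-1.31, 4.45], [0, 2.66], [-2.55, 2.55]. Speed limits (rad/s): [2.57, 2.57, 3.14, 3.14, 3.14, 3.14].

INTERFACE

Orientations are given as a rotation vector (axis times angle).
In Python, from cell import manip, inverse_kinematics, cams, order gives the robot as it stands. Calls block until the motion is done:
- manip.move_pose(position, orientation): joint-space move of the TCP to a pose.
- manip.move_linear(position, rate=0.15, rot=None): straight line of the TCP; rot=None keeps the orientation; rate is the mean speed in m/s.
- manip.set_joints(angles): joint-space move.
- manip.set_gripper(opening, force=None): finger opening in m; force is the grip in N (None keeps the last); returns when the fingers have stopped.
- manip.dwell(seconds).
- inverse_kinematics(position, orientation): joint angles nearest the present ones, or None.
- manip.state(): the state.
- cams.capture(name): name is "scene" or "side" or "wrist"; returns a dict with "image" (420x560x3 uint8, blue, green, red), "z_map" (420x560 float32, m along the optical axis (not along the pixel's ray), 0 where there is no reading), "intrinsics" (3x3 intrinsics, pixels), "position" and "orientation" of the camera in the world; the wrist camera has in their place "T_tool_cam" (4x4, takes a point from camera to tool coordinates, whose origin is the TCP and whose axes are the flange's). Camera axes: x right, y down, z forward; pixel columns grow to the right and rows downward; lengths in m; the calibration is good to about 2 mm. The wrist camera is an equidistant fisheye: a pixel r from the principal point sees the ray r / f radians off the axis. A picture is of the moment at which its call begins: read the wrist's pose just before it.
A pose or a line that the arm cannot do raises manip.IKError and nothing moves.
- order.close_job(): hands the job in; it is judged then, once.
The state is a dict: "clock": time; "joint_pos": joint angles; "joint_velocities": joint speeds; "tau": joint torques, N m; "tool_pos": TCP position; "tcp_rot": TCP orientation; "contact_force": force on the tool from outside, world axes, zero at the start; "moment": the same for the moment, N m; "gripper_width": finger opening in m; "grasp_force": force on a finger pad.
Only numpy, scipy, OpenCV 4.12 (cv2) and the standard library are available. Lean on these libraries where they do the work, as an engineer would, in place of code of your own. Each camera call takes 0.05 s, during which the arm holds its last target. There are 200 camera calls.

## Working session

There is one attempt and no reset: what is moved stays moved. The work goes in short steps, each a Python script; the robot and the scene stay as the last script left them, time stands still between calls to the robot, and variables do not carry over. Pictures are saved under pics/ and viewed, at most 10 in all, crops included, and the job is handed in when it is done.

```bash
mkdir -p pics; ls; python3 - <<'E'
from cell import manip,cams
import cv2,numpy as np
for n in("scene","side"):
    c=cams.capture(n); cv2.imwrite(f"pics/{n}0.png",c["image"]); np.savez(f"{n}0.npz",**{k:v for k,v in c.items()})
    print(n,c["intrinsics"],c["position"],c["orientation"])
s=manip.state();print(s)
E
```

```text
pics
scene [[519.14844927   0.         273.28431688]
 [  0.         519.14844927 205.65233149]
 [  0.           0.           1.        ]] [1.0594265  0.83208719 1.05421912] [-0.74276149 -2.64254021  1.0815756 ]
side [[509.56170243   0.         276.235018  ]
 [  0.         509.56170243 215.24803761]
 [  0.           0.           1.        ]] [-0.09060781  0.92273661  0.76097081] [-0.74789684  2.38170778 -1.31705464]
{'clock': 0.1, 'joint_pos': array([-1.14691562e+00,  2.64646108e-01,  1.60520173e+00, -1.02093891e-05,
        1.27373708e+00, -3.69100680e-02]), 'joint_velocities': array([-0.00086174, -0.00159733, -0.00427239,  0.00046783, -0.00023427,
        0.00042875]), 'tau': array([ 4.03543236e-04, -5.03617537e+01, -3.58071721e+01,  7.31275021e-02,
        2.33348517e-02, -7.40381597e-05]), 'tool_pos': array([ 0.29986986, -0.60402168,  0.23755318]), 'tcp_rot': array([-3.05667704e+00, -7.16980412e-01,  6.16391864e-04]), 'contact_force': array([ 0.38621801, -0.16777801, -0.4213146 ]), 'moment': array([ 0.02776326, -0.00066999, -0.01444056]), 'grasp_force': 0.0, 'gripper_width': 0.088347609540005}
```

View pics/scene0.png

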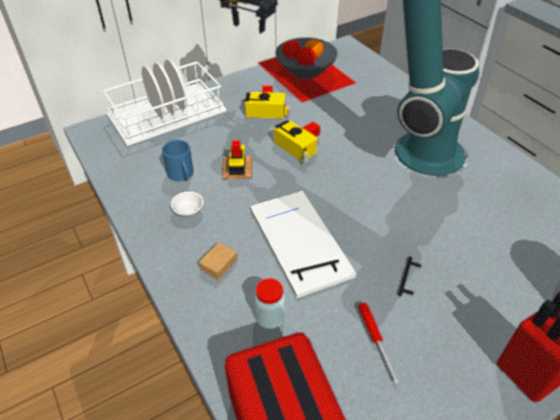

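View pics/side0.png

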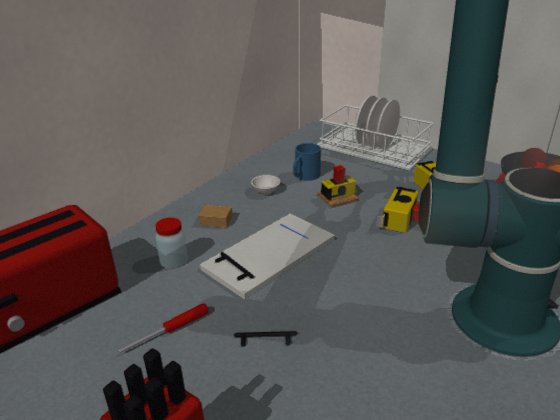

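Scene view: three tape measures, at (237,160) on a cork trivet, (266,103) and (297,140), the last two being larger and lying off any trivet. The one at (237,160) fits. The board is at (300,243), with the blue strip at (283,213) and bar_a at (316,270). Side view: the tape is at (338,187) and the strip at (293,230). Next I'll confirm with a crop and measure.

```bash
cat > h.py <<'E'
import numpy as np,cv2
from scipy.spatial.transform import Rotation as R
def load(n): return dict(np.load(n+".npz"))
def cast(c,uv,z):
    uv=np.atleast_2d(uv).astype(float);K=c["intrinsics"]
    d=np.c_[(uv[:,0]-K[0,2])/K[0,0],(uv[:,1]-K[1,2])/K[1,1],np.ones(len(uv))]@R.from_rotvec(c["orientation"]).as_matrix().T
    p=c["position"];return p+d*((z-p[2])/d[:,2])[:,None]
def cloud(c):
    v,u=np.mgrid[:420,:560];K=c["intrinsics"];z=c["z_map"]
    P=np.stack([(u-K[0,2])/K[0,0]*z,(v-K[1,2])/K[1,1]*z,z],-1)
    return P@R.from_rotvec(c["orientation"]).as_matrix().T+c["position"]
def biggest(m):
    n,l,s,_=cv2.connectedComponentsWithStats(m.astype(np.uint8)); return l==1+np.argmax(s[1:,4])
E
python3 - <<'E'
from h import *
roi={"scene0":((245,185,365,300),(215,130,262,185)),"side0":((195,205,345,300),(312,158,365,210))}
for n,(rb,rt) in roi.items():
    c=load(n);im=c["image"];hsv=cv2.cvtColor(im,cv2.COLOR_BGR2HSV);P=cloud(c)
    H,S,V=[hsv[...,i].astype(int) for i in range(3)]
    def win(r):
        m=np.zeros((420,560),bool);m[r[1]:r[3],r[0]:r[2]]=1;return m
    wb,wt=win(rb),win(rt)
    top=biggest(wb&(abs(P[...,2]-.018)<.006)&(S<40)&(V>120)&(c["z_map"]>0))
    cn=max(cv2.findContours(top.astype(np.uint8),0,2)[0],key=cv2.contourArea)
    q=cast(c,cv2.convexHull(cn)[:,0],.018)[:,:2].astype(np.float32)
    r=cv2.minAreaRect(q);print(n,"board",r,"z",np.median(P[top][:,2]));print(np.round(cv2.boxPoints(r),4).tolist())
    b=wb&(H>95)&(H<130)&(S>80);b=biggest(cv2.dilate(b.astype(np.uint8),np.ones((3,3))))&b
    v,u=np.nonzero(b);q=cast(c,np.c_[u,v],.018)[:,:2].astype(np.float32);print("strip",len(u),cv2.minAreaRect(q),q.mean(0))
    red=biggest(wt&((H<8)|(H>172))&(S>150)&(V>60)&(P[...,2]>.05)); print("red",red.sum(),np.round(np.percentile(P[red],[2,50,98],axis=0),4).tolist())
    t=red&(P[...,2]>np.percentile(P[red][:,2],98)-.006)
    print("red top",t.sum(),P[t].mean(0),cv2.minAreaRect(P[t][:,:2].astype(np.float32)))
    ye=wt&(H>18)&(H<38)&(S>120)&(P[...,2]>.015);print("yel",np.round(np.percentile(P[ye],[2,50,98],axis=0),4).tolist())
    yt=ye&(P[...,2]>np.percentile(P[ye][:,2],95)-.006); print("ytop",yt.sum(),cv2.minAreaRect(P[yt][:,:2].astype(np.float32)))
    tv=wt&(H>5)&(H<18)&(S>60)&(abs(P[...,2]-.012)<.006);q=P[tv][:,:2].astype(np.float32);print("trivet",tv.sum(),cv2.minAreaRect(q) if len(q) else 0)
    x0,y0,x1,y1=rt;cr=cv2.resize(im[y0-15:y1+15,x0-15:x1+15],None,fx=5,fy=5,interpolation=2)
    cv2.imwrite(f"pics/crop_{n}.png",cr)
E
python3 -c "
import cv2,numpy as np
a=cv2.imread('pics/crop_scene0.png');b=cv2.imread('pics/crop_side0.png')
h=max(a.shape[0],b.shape[0]);f=lambda i:cv2.copyMakeBorder(i,0,h-i.shape[0],0,0,0)
cv2.imwrite('pics/crops.png',np.hstack([f(a),f(b)]))"
```

```text
scene0 board ((0.550491988658905, 0.09809715300798416), (0.32573822140693665, 0.16246694326400757), 81.1897201538086) z 0.01766053194962014
[[0.44530001282691956, -0.05040000006556511], [0.6057999730110168, -0.07530000060796738], [0.6557000279426575, 0.24660000205039978], [0.4952000081539154, 0.27149999141693115]]Traceback (most recent call last):
  File "<stdin>", line 13, in <module>
  File "h.py", line 13, in biggest
    n,l,s,_=cv2.connectedComponentsWithStats(m.astype(np.uint8)); return l==1+np.argmax(s[1:,4])
                                                                              ~~~~~~~~~^^^^^^^^^
    return _wrapfunc(a, 'argmax', axis=axis, out=out, **kwds)
    return bound(*args, **kwds)
ValueError: attempt to get argmax of an empty sequence
[ WARN:0@0.005] global loadsave.cpp:275 findDecoder imread_('pics/crop_scene0.png'): can't open/read file: check file path/integrity
[ WARN:0@0.006] global loadsave.cpp:275 findDecoder imread_('pics/crop_side0.png'): can't open/read file: check file path/integrity
Traceback (most recent call last):
AttributeError: 'NoneType' object has no attribute 'shape'
```

```bash
cat > m.py <<'E'
from h import *
roi={"scene0":((255,195,320,235),(245,185,365,300),(215,130,262,185)),"side0":((265,215,325,245),(195,205,345,300),(312,158,365,210))}
crops=[]
for n,(rs,rb,rt) in roi.items():
    c=load(n);im=c["image"];hsv=cv2.cvtColor(im,cv2.COLOR_BGR2HSV);P=cloud(c);I=im.astype(int)
    H,S,V=[hsv[...,i].astype(int) for i in range(3)]
    def win(r):
        m=np.zeros((420,560),bool);m[r[1]:r[3],r[0]:r[2]]=1;return m
    wb,wt=win(rb),win(rt)
    top=biggest(wb&(abs(P[...,2]-.018)<.006)&(S<40)&(V>120)&(c["z_map"]>0))
    cn=max(cv2.findContours(top.astype(np.uint8),0,2)[0],key=cv2.contourArea)
    q=cast(c,cv2.convexHull(cn)[:,0],.018)[:,:2].astype(np.float32)
    r=cv2.minAreaRect(q);print(n,"board",r);print(np.round(cv2.boxPoints(r),4).tolist())
    b=win(rs)&(I[...,0]-I[...,2]>30)&(abs(P[...,2]-.018)<.006);b=biggest(cv2.dilate(b.astype(np.uint8),np.ones((3,3))))&b
    v,u=np.nonzero(b);q=cast(c,np.c_[u,v],.018)[:,:2].astype(np.float32);print("strip",len(u),cv2.minAreaRect(q),q.mean(0))
    red=biggest(wt&((H<8)|(H>172))&(S>150)&(V>60)&(P[...,2]>.05)); print("red",red.sum(),np.round(np.percentile(P[red],[2,50,98],axis=0),4).tolist())
    t=red&(P[...,2]>np.percentile(P[red][:,2],98)-.006)
    print("red top",t.sum(),P[t].mean(0),cv2.minAreaRect(P[t][:,:2].astype(np.float32)))
    ye=wt&(H>18)&(H<38)&(S>120)&(P[...,2]>.015);print("yel",np.round(np.percentile(P[ye],[2,50,98],axis=0),4).tolist())
    yt=ye&(P[...,2]>np.percentile(P[ye][:,2],95)-.006); print("ytop",yt.sum(),cv2.minAreaRect(P[yt][:,:2].astype(np.float32)))
    tv=wt&(H>5)&(H<18)&(S>60)&(abs(P[...,2]-.012)<.006);q=P[tv][:,:2].astype(np.float32);print("trivet",tv.sum(),cv2.minAreaRect(q) if len(q) else 0)
    x0,y0,x1,y1=rt;crops.append(cv2.resize(cv2.resize(im[y0-15:y1+15,x0-15:x1+15],None,fx=4.6,fy=4.6,interpolation=2),(390,400)))
cv2.imwrite("pics/crops.png",np.hstack(crops))
E
python3 m.py
```

```text
scene0 board ((0.550491988658905, 0.09809715300798416), (0.32573822140693665, 0.16246694326400757), 81.1897201538086)
[[0.44530001282691956, -0.05040000006556511], [0.6057999730110168, -0.07530000060796738], [0.6557000279426575, 0.24660000205039978], [0.4952000081539154, 0.27149999141693115]]
strip 60 ((0.5415592193603516, -0.005257478915154934), (0.006485729943960905, 0.09583964943885803), 81.17575073242188) [ 0.54132545 -0.00513767]
red 128 [[0.5415, -0.2565, 0.0582], [0.5542, -0.2414, 0.0851], [0.5648, -0.2328, 0.1053]]
red top 35 [ 0.55103959 -0.24578944  0.1021011 ] ((0.5514797568321228, -0.24610745906829834), (0.024186357855796814, 0.020494814962148666), 61.92845153808594)
yel [[0.5161, -0.2754, 0.0177], [0.5617, -0.2249, 0.0565], [0.5883, -0.2014, 0.0619]]
ytop 148 ((0.805667519569397, 0.2675848603248596), (1.236926555633545, 0.04731988534331322), 63.60396194458008)
trivet 294 ((0.551657497882843, -0.2505229413509369), (0.10107564926147461, 0.08758525550365448), 60.57685470581055)
side0 board ((0.5454603433609009, 0.0966896116733551), (0.32526713609695435, 0.1628916710615158),
[... 199 characters left out ...]
0 ((0.541827380657196, -0.007665842771530151), (0.0036065448075532913, 0.09818669408559799), 81.48985290527344) [ 0.5427876 -0.0078446]
red 166 [[0.5309, -0.2586, 0.0609], [0.5414, -0.2442, 0.0848], [0.5612, -0.2336, 0.1029]]
red top 45 [ 0.53073178 -0.22261072  0.11550781] ((0.2248060703277588, 0.3267616331577301), (0.028753280639648438, 1.3482812643051147), 29.111286163330078)
yel [[0.5066, -0.2876, 0.0161], [0.5336, -0.2406, 0.0504], [0.5787, -0.2053, 0.0603]]
ytop 158 ((0.25674042105674744, 0.3310278058052063), (0.09537362307310104, 1.3689353466033936), 26.42867660522461)
trivet 204 ((0.5476109981536865, -0.24982506036758423), (0.09271495789289474, 0.09687627106904984), 60.0078010559082)
```

View pics/crops.png

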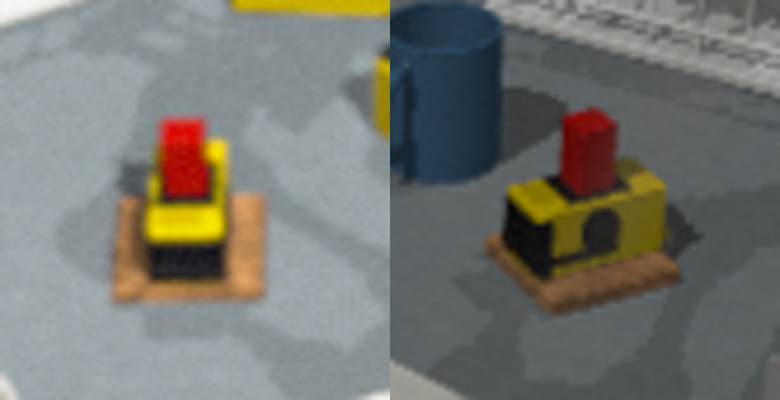

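The crop confirms it: a small case with a red block on top, standing on the cork trivet, with a black end face towards +y. Board end middle is about (0.524,-0.061) and the strip about (0.542,-0.006). Next, a close wrist view to get the nose direction.

```bash
cat >> h.py <<'E'
def ori(a,flip=0):
    a=a+np.pi*flip;y=np.array([np.cos(a),np.sin(a),0]);z=np.array([0,0,-1.]);return R.from_matrix(np.c_[np.cross(y,z),y,z]).as_rotvec()
def best_ori(p,a,ik,j6=0):
    c=[(abs(q[5]-j6),tuple(ori(a,f))) for f in(0,1) if (q:=ik(p,ori(a,f))) is not None];return np.array(min(c)[1])
def wsnap(name):
    from cell import manip,cams
    s=manip.state();c=cams.capture("wrist");T=np.eye(4);T[:3,:3]=R.from_rotvec(s["tcp_rot"]).as_matrix();T[:3,3]=s["tool_pos"]
    c["T"]=T@c["T_tool_cam"];np.savez(name+".npz",**c);cv2.imwrite(f"pics/{name}.png",c["image"]);return c
def wcast(c,uv,z):
    uv=np.atleast_2d(uv).astype(float);K=c["intrinsics"];dx=(uv-K[:2,2])/[K[0,0],K[1,1]];r=np.hypot(*dx.T)+1e-12
    d=np.c_[dx*(np.sin(r)/r)[:,None],np.cos(r)]@c["T"][:3,:3].T;p=c["T"][:3,3];return p+d*((z-p[2])/d[:,2])[:,None]
def wproj(c,P):
    q=(np.atleast_2d(P)-c["T"][:3,3])@c["T"][:3,:3];r=np.hypot(q[:,0],q[:,1])+1e-12;th=np.arctan2(r,q[:,2]);K=c["intrinsics"]
    return q[:,:2]/r[:,None]*th[:,None]*[K[0,0],K[1,1]]+K[:2,2]
E
python3 - <<'E'
from h import *
from cell import manip,inverse_kinematics as ik
p=[.549,-.248,.27];o=best_ori(p,np.radians(-119),ik)
manip.move_pose(p,o);c=wsnap("w1");s=manip.state()
print(s["clock"],s["joint_pos"],s["contact_force"],c["intrinsics"],c["T"],wproj(c,[[.549,-.248,.102],[.524,-.061,.018],[.542,-.006,.018]]))
E
```

```text
1.75 [-4.66866978e-01  1.09969103e-01  1.72748101e+00 -2.73925417e-04
  1.30424330e+00 -1.52983459e+00] [-0.80626741 -0.04434635  0.10257545] [[325.1922621    0.         277.28867606]
 [  0.         325.1922621  212.58375984]
 [  0.           0.           1.        ]] [[ 4.85334693e-01  8.37470027e-01  2.51185568e-01  4.84065092e-01]
 [ 8.74327951e-01 -4.64568145e-01 -1.40453096e-01 -2.11451324e-01]
 [-9.32444239e-04  2.87785324e-01 -9.57694491e-01  4.16201945e-01]
 [ 0.00000000e+00  0.00000000e+00  0.00000000e+00  1.00000000e+00]] [[277.14016156 193.37594509]
 [397.79781641  92.27344043]
 [437.21651214  88.46269645]]
```

View pics/w1.png

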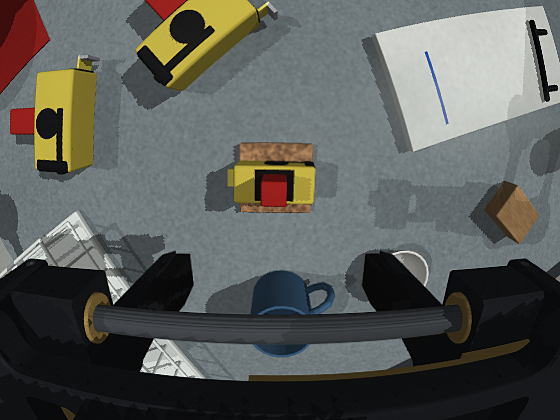

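Wrist view: the target tape is centred at (275,185). Its yellow blade and hook stick out on the left at (232,177), so the nose points to -y, and the black back band is on the right. The strip runs from (427,52) to (446,123), and the board's end edge from (376,37) to (412,151).

```bash
python3 - <<'E'
from h import *
c=load("w1");im=c["image"];I=im.astype(int);hsv=cv2.cvtColor(im,cv2.COLOR_BGR2HSV);H,S,V=[hsv[...,i].astype(int) for i in range(3)]
w=np.zeros((420,560),bool);w[135:220,215:325]=1
rp=lambda m,z:cv2.minAreaRect(wcast(c,np.argwhere(m)[:,::-1],z)[:,:2].astype(np.float32))
red=biggest(w&((H<8)|(H>172))&(S>150)&(V>150));v,u=np.nonzero(red);print("red px",u.min(),u.max(),v.min(),v.max(),red.sum())
print("redtop",rp(red,.102))
y=biggest(w&(H>20)&(H<35)&(S>150)&(V>150));print("yel@.058",rp(y,.058))
v,u=np.nonzero(y);print("yel px",u.min(),u.max(),v.min(),v.max())
h=w&(V>130)&(S>60)&(H>20)&(H<35);h[:,:180]&=1;
# long edges of yellow top: per column min & max rows
for f,nm in((np.min,"far"),(np.max,"near")):
    cols=[k for k in range(u.min()+10,u.max()-6)];pts=np.array([[k,f(v[u==k])] for k in cols]);P=wcast(c,pts,.058)[:,:2].astype(np.float32)
    l=cv2.fitLine(P,cv2.DIST_HUBER,0,.001,.001).ravel();print(nm,np.degrees(np.arctan2(l[1],l[0])),l)
z=hsv[165:195,222:242,2];print(z[::3])
wb=np.zeros((420,560),bool);wb[5:160,365:525]=1
bl=biggest(wb&(I[...,0]-I[...,2]>50));print("strip",bl.sum(),rp(bl,.018))
bo=biggest(wb&(S<35)&(V>185));v,u=np.nonzero(bo)
e=np.array([[u[v==k].min(),k] for k in range(48,140)]);P=wcast(c,e,.018)[:,:2].astype(np.float32);l=cv2.fitLine(P,cv2.DIST_HUBER,0,.001,.001).ravel();print("end",l,P[0],P[-1])
for pt in([376,37],[412,151]):print(wcast(c,pt,.018))
E
```

```text
red px 262 286 183 205 405
redtop ((0.5479681491851807, -0.2511179447174072), (0.023644210770726204, 0.022545630112290382), 60.29133987426758)
yel@.058 ((0.5475024580955505, -0.25082847476005554), (0.08897321671247482, 0.0425337478518486), 59.84944152832031)
yel px 235 314 166 203Traceback (most recent call last):
  File "<stdin>", line 9, in <module>
numpy._core._exceptions._UFuncOutputCastingError: Cannot cast ufunc 'bitwise_and' output from dtype('int64') to dtype('bool') with casting rule 'same_kind'
```

```bash
python3 - <<'E'
from h import *
c=load("w1");im=c["image"];I=im.astype(int);hsv=cv2.cvtColor(im,cv2.COLOR_BGR2HSV);H,S,V=[hsv[...,i].astype(int) for i in range(3)]
rp=lambda m,z:cv2.minAreaRect(wcast(c,np.argwhere(m)[:,::-1],z)[:,:2].astype(np.float32))
wb=np.zeros((420,560),bool);wb[5:160,365:525]=1
bl=biggest(wb&(I[...,0]-I[...,2]>50));print("strip",bl.sum(),rp(bl,.018))
bo=biggest(wb&(S<35)&(V>185));v,u=np.nonzero(bo)
e=np.array([[u[v==k].min(),k] for k in range(48,140)]);P=wcast(c,e,.018)[:,:2].astype(np.float32);l=cv2.fitLine(P,cv2.DIST_HUBER,0,.001,.001).ravel();print("end",l,P[0],P[-1])
for pt in([376,37],[412,151]):print(wcast(c,pt,.018))
E
```

```text
strip 196 ((0.540468692779541, -0.00536417867988348), (0.004275132901966572, 0.09948641061782837), 81.06830596923828)
end [ 0.9882175  -0.15305635  0.52494556 -0.06272863] [ 0.46445447 -0.05376502] [ 0.58490527 -0.07274945]
[[ 0.44912803 -0.0525042   0.018     ]]
[[ 0.60032385 -0.07685218  0.018     ]]
```

```bash
cat >> h.py <<'E'
A=np.radians(-98.8);X=np.array([np.cos(A),np.sin(A)]);Y=np.array([-X[1],X[0]]);E0=np.array([.5248,-.0627])
def W(xf,yf,z): return [*(E0+xf*X+yf*Y),z]
def F(p): d=np.asarray(p)[...,:2]-E0;return np.stack([d@X,d@Y],-1)
E
python3 - <<'E'
from h import *
from cell import manip,inverse_kinematics as ik
def rep(t):
    s=manip.state();print(t,round(s["clock"],2),np.round(s["tool_pos"],4),np.round(s["contact_force"],2),np.round(s["moment"],2),round(s["gripper_width"],4),round(s["grasp_force"],1))
t=np.array([.5475,-.2509]);a=np.radians(-120);o=ori(a) 
o=best_ori([*t,.2],a,ik)
manip.set_gripper(.07)
manip.move_pose([*t,.15],o);manip.move_linear([*t,.074],rate=.08);rep("down")
manip.set_gripper(.0,force=35);rep("grip")
manip.move_linear([*t,.077],rate=.02);rep("lift3")
manip.move_linear([*t,.16],rate=.1);rep("lift")
p=W(-.051,.0066,.160);ob=best_ori(p,A,ik,manip.state()["joint_pos"][5])
manip.move_linear(p,rate=.12,rot=ob);rep("over")
manip.move_linear(W(-.051,.0066,.018+.015+.062),rate=.08);rep("15mm above")
c=wsnap("w2")
E
```

```text
down 3.86 [ 0.548  -0.2512  0.0746] [0.06 0.38 0.05] [ 0.02 -0.19  0.03] 0.0699 0.0
grip 4.59 [ 0.5475 -0.2511  0.0741] [ 0.16 -1.22  1.11] [-0.15 -0.01 -0.02] 0.0257 35.0
lift3 4.89 [ 0.5471 -0.2506  0.0765] [ 0.06 -1.08 -3.86] [ 0.06 -0.09 -0.01] 0.0254 35.0
lift 5.88 [ 0.5469 -0.2506  0.1591] [-0.04 -0.61 -3.41] [-0.04 -0.16 -0.01] 0.0257 35.0
over 8.01 [ 0.5392 -0.0138  0.1599] [-0.36 -0.44 -2.45] [ 0.08 -0.17 -0.02] 0.0257 35.0
15mm above 8.97 [ 0.5397 -0.0133  0.0955] [-0.33 -0.08 -3.09] [ 0.05 -0.09  0.01] 0.0258 35.0
```

View pics/w2.png

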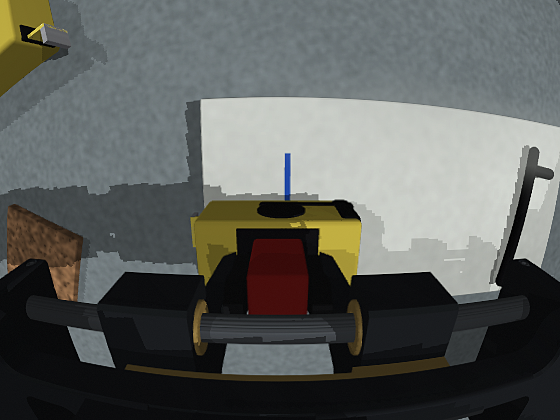

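Wrist view at 15 mm above: the tape is held squarely, with its top front corner near (208,201), the blade and hook at the left around (191,220), the board end edge near column 200 and the strip at column 288. I'll compare this with prediction.

```bash
python3 - <<'E'
from h import *
c=load("w2");s=R.from_matrix(c["T"][:3,:3]@np.linalg.inv(c["T_tool_cam"][:3,:3]));T=c["T"]@np.linalg.inv(c["T_tool_cam"]);p=T[:3,3];f=F(p);print("tcp F",f,"z",p[2],"yaw err deg",np.degrees(np.arctan2(T[1,1],T[0,1])-A)%180)
zu=p[2]-.062
def tp(x,y,z): return W(f[0]+x,f[1]+y,zu+z)
N=["topfront-far","topfront-near","topback-far","botfront-far","lip outer top far","lip outer bot far","lip inner bot far"]
Q=[tp(.046,-.022,.046),tp(.046,.022,.046),tp(-.046,-.022,.046),tp(.046,-.022,0),tp(.059,-.011,.004),tp(.059,-.011,-.007),tp(.056,-.011,-.007)]
for n,q in zip(N,wproj(c,Q)):print(n,q.round(1))
im=c["image"];cr=cv2.resize(im[90:300,170:380],(600,600),interpolation=cv2.INTER_CUBIC);cv2.imwrite("pics/w2c.png",cr)
I=im.astype(int);m=np.zeros((420,560),bool);m[140:200,275:300]=1;m&=I[...,0]-I[...,2]>50
r=cv2.minAreaRect(F(wcast(c,np.argwhere(m)[:,::-1],.018)).astype(np.float32));print("strip visible F",r)
g=im[:,:,1].astype(int)
e=[[np.argmax(g[v,185:215]>140)+185-.5,v] for v in range(105,180)];print("end F x",F(wcast(c,e,.018))[::10,0])
E
```

```text
tcp F [-0.05107451  0.00717423] z 0.0954863187340266 yaw err deg 0.0013314605781147293
topfront-far [190.  218.8]
topfront-near [197.2 290.1]
topback-far [361.4 218.9]
botfront-far [207.3 197.7]
lip outer top far [188.5 215.1]
lip outer bot far [192.4 210.5]
lip inner bot far [196.5 210.5]
strip visible F ((-0.0590975359082222, -0.026250459253787994), (0.0034902705810964108, 0.032777369022369385), 0.32416191697120667)
end F x [0.00091287 0.00104403 0.0012096  0.00140998 0.00092266 0.00119075
 0.00149536 0.00110249]
```

View pics/w2c.png

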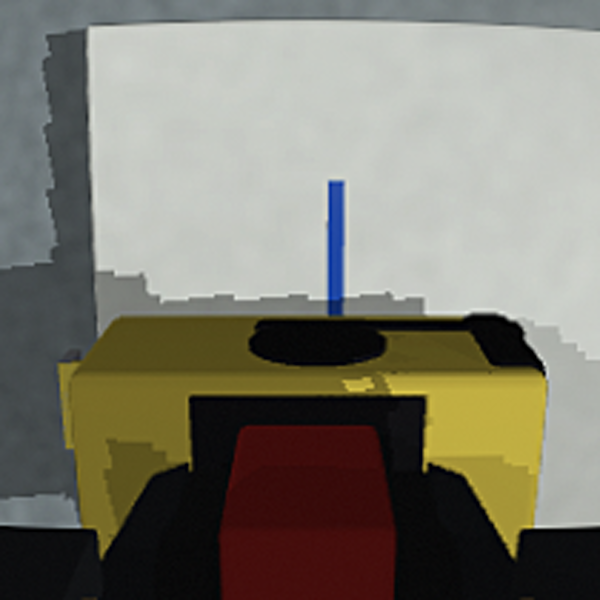

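```bash
cat >> h.py <<'E'
def fz(n=5):
    from cell import manip
    v=[]
    for _ in range(n): manip.dwell(.03);v.append(manip.state()["contact_force"])
    return np.mean(v,0)
def rep(t):
    from cell import manip
    s=manip.state();f=fz();print(t,round(s["clock"],2),"F",np.round(F(s["tool_pos"]),4),round(s["tool_pos"][2],4),"f",np.round([f[:2]@X,f[:2]@Y,f[2]],2),"m",np.round(s["moment"],2),round(s["gripper_width"],4))
E
python3 - <<'E'
from h import *
from cell import manip
x,y=-.049,.0066
manip.move_linear(W(x,y,.095),rate=.05);manip.move_linear(W(x,y,.083),rate=.03);rep("hi")
f0=fz(8)[2];z=.083
while z>.0785:
    z-=.0004;manip.move_linear(W(x,y,z),rate=.01);f=fz()[2]
    if f-f0>1.2: break
rep(f"touch cmd z={z:.4f} f0={f0:.2f}")
if z>.0785:
    for xx in(-.054,-.058,-.062,-.066,-.070): manip.move_linear(W(xx,y,z),rate=.02);rep(f"draw {xx}")
wsnap("w3")
E
```

```text
hi 9.82 F [-0.049   0.0064] 0.0826 f [ 0.1  -0.12 -3.14] m [-0.02 -0.15 -0.01] 0.0257
touch cmd z=0.0798 f0=-3.41 13.58 F [-0.049   0.0067] 0.0801 f [-0.08 -1.5   1.18] m [0.04 0.12 0.04] 0.0256
draw -0.054 14.15 F [-0.0537  0.0072] 0.0801 f [4.36 0.68 1.58] m [-0.6  -0.09  0.  ] 0.0254
draw -0.058 14.67 F [-0.0576  0.007 ] 0.0801 f [4.82 1.17 2.23] m [-0.85 -0.08  0.05] 0.0254
draw -0.062 15.18 F [-0.0616  0.007 ] 0.0801 f [5.15 0.42 2.35] m [-0.91 -0.08  0.06] 0.0257
draw -0.066 15.7 F [-0.0655  0.007 ] 0.0801 f [5.77 0.92 2.14] m [-0.95 -0.07  0.01] 0.0262
draw -0.07 16.22 F [-0.0694  0.007 ] 0.0801 f [5.57 0.49 2.22] m [-0.97 -0.1   0.03] 0.0252
```

View pics/w3.png

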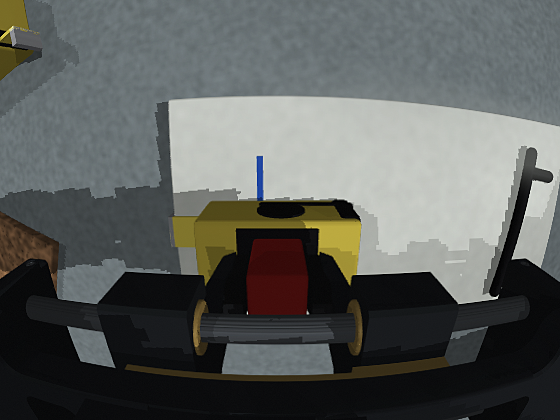

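Wrist view: the lip is caught at the board end (column 170) and the blade is paying out from the case (195), the strip being at column 260. The pull of about 5 N shows the spring is working. I'll draw on to the strip.

```bash
python3 - <<'E'
from h import *
from cell import manip
manip.move_linear(W(-.105,.0066,.0798),rate=.025);rep("at strip")
c=wsnap("w4")
T=c["T"]@np.linalg.inv(c["T_tool_cam"]);f=F(T[:3,3]);zu=.018
tp=lambda x,y,z:W(f[0]+x,f[1]+y,zu+z)
print(f,wproj(c,[tp(.046,-.022,.046),tp(.046,-.022,0),tp(-.046,-.022,.046),tp(-.046,-.022,0),W(-.0592,-.0434,.018)]).round(1))
I=c["image"].astype(int);m=np.zeros((420,560),bool);m[140:205,195:240]=1;m&=I[...,0]-I[...,2]>50
r=cv2.minAreaRect(F(wcast(c,np.argwhere(m)[:,::-1],.018)).astype(np.float32));print("strip",r)
cv2.imwrite("pics/w4c.png",cv2.resize(c["image"][130:290,140:380],(800,533),interpolation=cv2.INTER_CUBIC))
E
```

```text
at strip 17.98 F [-0.1036  0.0069] 0.0801 f [8.85 0.99 3.37] m [-1.44 -0.02  0.02] 0.0259
[-0.10355669  0.00689597] [[190.2 218.6]
 [207.6 197.7]
 [361.5 219. ]
 [344.9 197.9]
 [208.2 155.6]]
strip ((-0.058404065668582916, -0.02694411762058735), (0.031211037188768387, 0.004086346365511417), 87.51717376708984)
```

View pics/w4c.png

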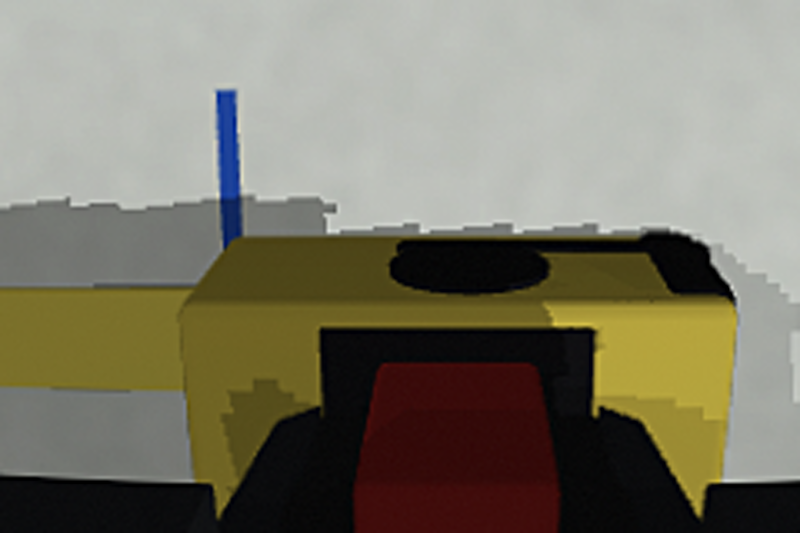

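The crop shows the case's lower front corner at (240,240) against the strip's centre at about (232,240), so the nose is roughly 1.5 mm too far. Ease forward by that much, then push the lock down.

```bash
python3 - <<'E'
from h import *
from cell import manip
x,y=-.1035,.0066;z=.0798
manip.move_linear(W(x,y,z),rate=.01);rep("adjusted")
z0=z;peak=0;tog=False;log=[]
while z0-z<.0115:
    z-=.0004;manip.move_linear(W(x,y,z),rate=.008);f=fz(3)[2];log.append((round((z0-z)*1e3,1),round(f,1)))
    peak=max(peak,f)
    if f<peak-2.5: tog=True
    if f>11 or (tog and z0-z>.004 and f>4.2): break
print(log,tog);manip.dwell(.4);rep("pressed")
wsnap("w5")
E
```

```text
adjusted 18.5 F [-0.1033  0.0069] 0.0801 f [5.37 0.74 3.79] m [-0.83 -0.12  0.03] 0.0258
[(0.4, np.float64(5.2)), (0.8, np.float64(4.9)), (1.2, np.float64(3.4)), (1.6, np.float64(1.7)), (2.0, np.float64(0.7)), (2.4, np.float64(-0.1)), (2.8, np.float64(-0.6)), (3.2, np.float64(-2.1)), (3.6, np.float64(-2.2)), (4.0, np.float64(-3.4)), (4.4, np.float64(-3.5)), (4.8, np.float64(-3.7)), (5.2, np.float64(-3.2)), (5.6, np.float64(-2.6)), (6.0, np.float64(-2.8)), (6.4, np.float64(-3.5)), (6.8, np.float64(-2.8)), (7.2, np.float64(-2.7)), (7.6, np.float64(-1.5)), (8.0, np.float64(-0.0)), (8.4, np.float64(1.6)), (8.8, np.float64(4.0)), (9.2, np.float64(5.6))] True
pressed 27.12 F [-0.1034  0.0067] 0.0713 f [ 5.06 -0.61  5.43] m [-0.89  0.16  0.13] 0.0256
```

Toggled at about 1 mm and firm stop felt at about 8.8 mm, at 5.4 N. Release, lift straight up and look.

```bash
python3 - <<'E'
from h import *
from cell import manip
manip.set_gripper(.07);p=manip.state()["tool_pos"];rep("open")
manip.move_linear([p[0],p[1],.16],rate=.08);manip.move_linear([p[0],p[1],.26],rate=.15);rep("up")
c=wsnap("w6");print(wproj(c,[W(0,0,.018),W(-.059,.0066,.018)]))
E
```

```text
open 28.12 F [-0.1035  0.0066] 0.0706 f [ 0.28 -0.08  0.08] m [ 0.03 -0.17  0.02] 0.0704
up 30.37 F [-0.1034  0.006 ] 0.2589 f [-0.24 -0.59 -0.01] m [ 0.09 -0.08  0.  ] 0.0701
[[192.86997001 176.05770552]
 [240.16167375 180.75595126]]
```

View pics/w6.png

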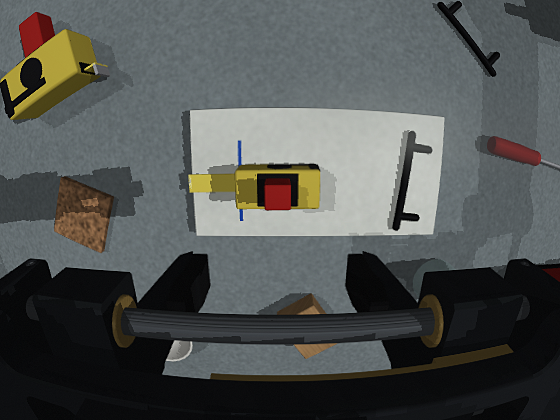

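The view shows the blade out to the board end at (190,183), the case nose level with the strip (column 240) and close to its middle, and the grip down. The gripper is clear. Handing in.

```bash
python3 -c "
from cell import order;print(order.close_job())"
```

```text
the job is handed in; nothing more can be done
None
```

The job is handed in, result not reported back: the tape is hooked on the drawer front's right-hand end, locked with its nose at the blue strip (about 59 mm from that end, within 1–2 mm by my estimate), and released.

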